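# Close up the end-table chest and box

## Robot

A 6-joint arm with a two-finger parallel gripper is mounted at the origin on the work surface. World frame = base frame: x ahead of the robot, y to its left, z up, the work surface at z = 0. Lengths are in m, angles in rad, forces in N, time in s.
With the tool pointing down it reaches from about 0.35 to 0.85 m from the base axis. Payload 8.1 kg.
Tool frame: the origin (TCP) lies at the very end of the fingers, on their centre line; the grasp point (between the pads) lies 19 mm behind it; z points along the fingers, y is the line along which they close (so a half turn about z gives the same grasp; the last joint's range is limited). The gripper opens to 93 mm and grips with 3 to 60 N. Pads are 15 mm wide; open, the fingers measure 128 mm over their backs; the gripper's body (75 mm by 188 mm) begins 65 mm behind the grasp point.
Start: joints at [1.231, 0.13, 1.488, -0, 1.523, -0.085], TCP at [0.151, 0.581, 0.219] pointing down, gripper open.
Joint ranges: [-2.96, 2.96], [-0.89, 2.26], [0.02, 2.5], [-1.34, 4.48], [0, 2.73], [-2.66, 2.66]. Speed limits (rad/s): [2.39, 2.39, 2.79, 3.14, 3.14, 3.14].

## Interface

Orientations are given as a rotation vector (axis times angle).
In Python, from plant import read_state, eyes, workorder gives the robot as it stands. The module is installed in compiled form; this text tells all that it offers.
- The arm moves only by the tool play_rows, never from a script. Its argument "targets" is one flat list of numbers, 4 for each row, row after row: the shift along the tool's x, y, z in cm, then the turn about the tool's z in degrees. In form: [dx, dy, dz, roll, dx, dy, dz, roll, ...]. A call has 1 to 8 rows; each row is the pose to reach, as a shift and turn from the pose commanded when the call began, along the tool's axes at that moment; what a row does not reach only later rows make up. A row lasts 1/12 s, in which the tool goes at most 41.7 mm and 7.16 degrees, less where a joint would pass 70% of its speed; a pose out of reach is approached as far as the arm can. A call with a gripper value outside its range is refused whole. "grip" is the finger opening in cm, from 0 to 9.3, set as the call begins (left out, the last holds). The fingers move at their own pace and stop on an object; "grip_force" is the grip in N (left out, the last holds). Time passes only in rows, so rows that repeat a pose let the fingers close. It gives the time, the measured TCP pose, the force, the opening and the grip force at its end, in the units of the state.
- read_state(): the state, without advancing time (a new reading comes with each control period).
- eyes.read_camera(name): name is "scene" or "top"; returns a dict with "image" (480x640x3 uint8, red, green, blue), "vfov" (degrees; the focal length in pixels is half the picture's height over the tangent of half this angle, whatever the lens; pixels are square), "cx", "cy" (the principal point, pixels), "cam_to_world" (4x4, takes a point from camera to world coordinates). Camera axes: x right, y up, looking along -z (the intrinsics and any distortion apply to the point x, -y, -z); pixel columns grow to the right and rows downward; lengths in m; the calibration is good to about 2 mm. A picture is of the moment at which its call begins. There is no depth.
- workorder.close_job(): hands the job in; it is judged then, once.
The state is a dict: "t": time; "q": joint angles; "dq": joint speeds; "joint_torque": joint torques, N m; "tool_pos": TCP position; "orientation": TCP orientation; "force": force on the tool from outside, world axes, zero at the start; "wrist_torque": the same for the moment, N m; "opening": finger opening in m; "gripper_force": force on a finger pad.
Only numpy, scipy, OpenCV 4.12 (cv2) and the standard library are available. Lean on these libraries where they do the work, as an engineer would, in place of code of your own. Each camera call takes 0.05 s, during which the arm holds its last target. There are 200 camera calls.

## Task

Close up the storage on the end table: with the fingertips, push both drawers of the small wooden chest fully home and tip the lid of the wooden box down until it is fully shut, without slamming it. Only push: pick nothing up, and leave what lies in the drawers and the box inside and everything else on the table (the tap light is not to be pressed) where it is.

Things in the scene. Friction and masses are not known exactly. Their poses are not given: they have to be found in the camera images.
- chest: low light-wood chest with two drawers side by side, fixed to the table (does not slide), 140 deep (x) x 220 wide (y) x 65 high. Origin at its underside on the table; the carcass runs from x = -65 to +75 mm. Its drawers face its own -x, roughly towards the robot; yaw within 0.15 rad. Chest and lidded box swap sides of the table from start to start
- drawer_left (a joint): opening of the chest's left drawer (its +y side): 0 = fully home, in m, up to 0.1; slides out along the chest's -x; starts 0.03 to 0.075. Takes about 1.5 N plus 4 N per m/s to push and stays where it is left
- drawer_right (a joint): the same for the right drawer (the chest's -y side)
- drawer_left_front (a point): centre of the outer face of the left drawer's flat front, a plate 105 wide x 55 high x 10 thick with no handle (only a flat dark mark); the face's lower edge is 4 mm above the table, this point 31.5 mm. Axes as the chest's: the face looks to -x. Moves with the drawer
- drawer_right_front (a point): the same for the right drawer
- keepbox: open-topped darker wooden box 135 deep (x) x 190 wide (y) x 65 high, walls 6 mm, fixed to the table (does not slide); origin at the centre of its underside. The lid is hinged along its far (+x) rim; yaw within 0.15 rad
- lid (a joint): angle of the box's lid: 0 = shut flat on the rim, grows as it opens upward and away from the robot, 1.57 = upright, in rad; starts 0.9 to 1.35, so leaning over the box. The hinge is stiff (about 0.22 N m) and the lid stays where it is left; about 2 to 3 N near its edge turns it
- lid_hinge (a point): middle of the hinge line, 65 mm above the table, on the lid's underside at its far edge; axes turn with the lid: its y is the hinge line, its -x runs along the lid to the free edge and its z is the normal of the lid's outer (upper) face
- lid_edge (a point): middle of the lid's free edge, on its outer face; the lid is a flat plate 135 (from hinge to edge) x 190 x 8 thick, without a handle; when shut its top is 73 mm above the table
- tin: flat steel mint tin 50 x 70 x 16, loose in the right drawer, crosswise; origin centre of underside
- cards: pale deck of small game cards, a block 56 x 76 x 18, loose in the left drawer, crosswise; origin centre of underside
- controller: blue plastic game controller about 65 x 140 x 41 lying loose in the lidded box; origin on its underside
- canister: stainless steel canister with a dark twist cap, diameter 74, 181 high, standing near the back; origin centre of underside
- tap_light (a joint): press button of the white tap light: 0 = up, 0.006 m = fully down; not to be pressed
- tap_light_top (a point): top centre of the tap light's round button, diameter 56, in a white housing, on the table's middle line nearest the robot
- ring_dish: small white ceramic ring dish, diameter 76, 18 high, standing between the chest and the box; origin centre of underside
- mug: blue mug, diameter 80, 92 high, at the left; origin centre of underside
- remote: slim silver remote 165 x 38 x 12, lying on the table at the right; origin centre of underside
- coasters: round cork coaster stack, diameter 96, 24 high, at the right; origin centre of underside
There are look-alikes about, which are no part of the job. What is meant by the controller is not pink, and is the larger of those in its own colour. Of the things shaped like the keepbox, the wooden one is meant.

How it is judged:
By the outcome, as a careful person would: the job done as asked, in the order asked, and still so for the second after the job is handed in, with the robot touching nothing.
It also fails if it takes over 59 s, if anything falls off the work surface, if the arm or the gripper's body presses on something with over 40 N, if the wrist force passes 120 N, or if a joint passes its speed limit or range.

## Working session

There is one attempt and no reset: what is moved stays moved. The work goes in short steps, Python scripts to look and compute and a tool call to move; the robot and the scene stay as the last step left them, time stands still between calls to the robot, and variables do not carry over. Pictures are saved under pics/ and viewed, at most 10 in all, crops included, and the job is handed in when it is done.

Besides the shell and the picture viewer there is one more tool, called after "Emit:" as a command line: name --argument value ..., lists and objects as JSON in quotes. play_rows: Moves the arm, as the interface text tells. Its arguments: {"type":"object","properties":{"targets":{"type":"array"},"grip":{"type":"number"},"grip_force":{"type":"number"}},"required":["targets"]}

```bash
mkdir -p pics
cat > h.py <<'E'
import numpy as np,cv2
from plant import read_state,eyes,workorder
def snap(n,f):
    c=eyes.read_camera(n); cv2.imwrite(f,c["image"][:,:,::-1]); np.savez('cam_'+n+'.npz',**{k:v for k,v in c.items() if not isinstance(v,str)}); return c
def load(n): return np.load('cam_'+n+'.npz',allow_pickle=True)
def pt(c,u,v,z):
    f=240/np.tan(np.radians(float(c["vfov"]))/2); M=c["cam_to_world"]
    d=M[:3,:3]@np.array([(u-float(c["cx"]))/f,-(v-float(c["cy"]))/f,-1]); o=M[:3,3]
    return o+d*(z-o[2])/d[2]
def px(c,p):
    f=240/np.tan(np.radians(float(c["vfov"]))/2); M=c["cam_to_world"]
    q=M[:3,:3].T@(np.array(p)-M[:3,3]); return float(c["cx"])+f*q[0]/-q[2], float(c["cy"])-f*q[1]/-q[2]
E
python3 - <<'E'
from h import *
for n in("top","scene"):
    c=snap(n,f'pics/{n}0.png'); print(n,{k:(v.tolist() if hasattr(v,'tolist') else v) for k,v in c.items() if k!='image'})
print(read_state())
E
```

```text
top {'vfov': 48.087058110521525, 'cx': 317.3096669446345, 'cy': 232.5590031102112, 'cam_to_world': [[-0.027907798436276613, 0.9844639322808149, -0.17335489847314814, 0.2816264786879312], [-0.9994479166916662, -0.03060817168160783, -0.012922911707403109, 0.0038408259146497196], [-0.018028216970301658, 0.1728985421121432, 0.9847746328619392, 1.2663882943916773], [0.0, 0.0, 0.0, 1.0]]}
scene {'vfov': 53.88229394144877, 'cx': 318.9757697571987, 'cy': 239.77841912579117, 'cam_to_world': [[-0.8273071494879263, -0.4186490484670529, 0.37456088239936847, 0.9701360314187188], [0.5615852573922084, -0.6325164922458772, 0.5334274887149127, 0.6791942271806648], [0.01359702489110127, 0.6516562446985393, 0.7583925498444116, 1.0477628434962927], [0.0, 0.0, 0.0, 1.0]]}
{'t': 0.1, 'q': array([ 1.23063975e+00,  1.31057205e-01,  1.48916251e+00,  1.12255192e-05,
        1.52298615e+00, -8.54080806e-02]), 'dq': array([-0.00173462, -0.00242907, -0.00284472, -0.00012624, -0.00063582,
        0.00063468]), 'joint_torque': array([ 1.54037334e-03, -5.61336172e+01, -4.93098021e+01,  7.69893662e-02,
        2.92054022e-02, -6.69236101e-05]), 'tool_pos': array([0.15101197, 0.58016623, 0.21771365]), 'orientation': array([-3.99032889e-01, -3.11579232e+00,  2.47288130e-03]), 'force': array([0.30338163, 0.92990118, 0.55575618]), 'wrist_torque': array([-0.02347948, -0.00257102, -0.00449997]), 'gripper_force': 0.0, 'opening': 0.09304561562954798}
```

View pics/top0.png

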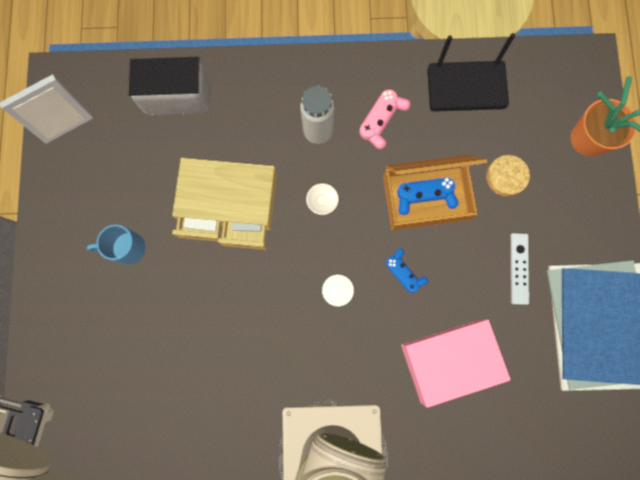

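View pics/scene0.png

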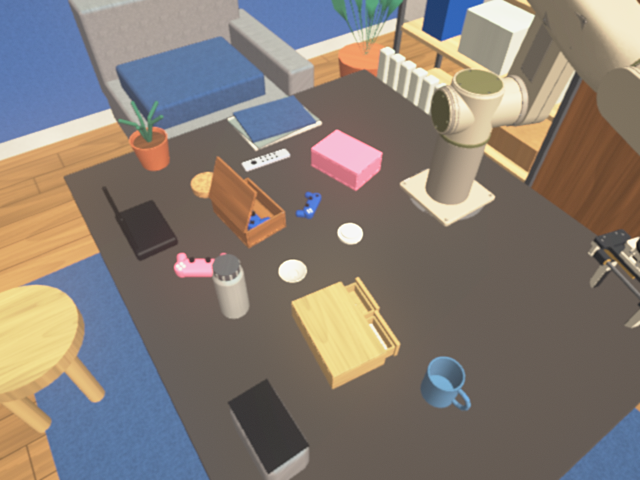

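Run:
```python
import cv2,numpy as np
t=cv2.imread('pics/top0.png');s=cv2.imread('pics/scene0.png')
def cr(i,x,y,w=100,h=75): return cv2.resize(i[y:y+h,x:x+w],None,fx=4,fy=4,interpolation=cv2.INTER_CUBIC)
a=cv2.resize(t[150:255,165:285],(480,420),interpolation=cv2.INTER_CUBIC)
b=t[148:238,380:490]
im=np.zeros((600,800,3),np.uint8)
im[:300,:400]=cr(t,175,180); im[:300,400:]=cr(t,180,150); im[300:,:400]=cr(t,380,155); im[300:,400:]=cr(s,200,155,100,75)
cv2.imwrite('pics/crop1.png',im)
```

```text
(no output)
```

View pics/crop1.png

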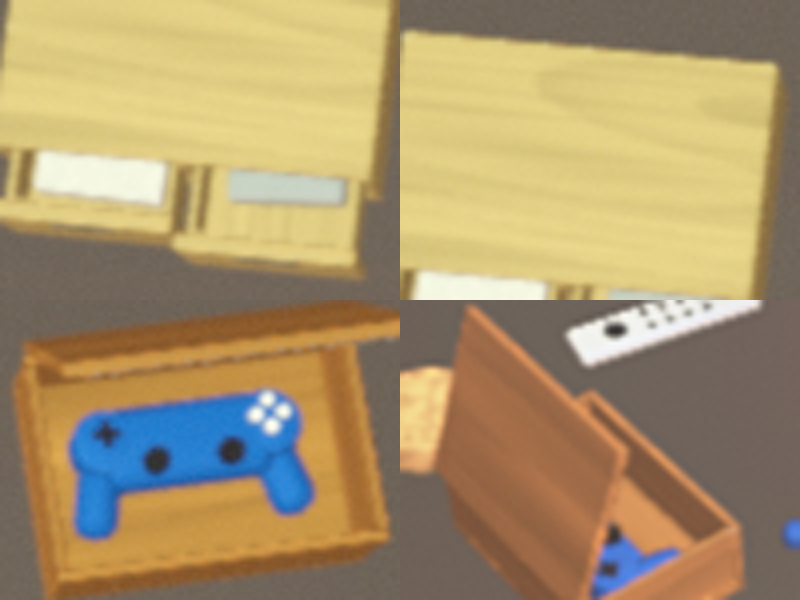

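Run:
```python
from h import *
np.set_printoptions(precision=4,suppress=True)
c=load('top'); s=load('scene')
from scipy.optimize import least_squares as ls
# chest top: FL FR near
obs=[((180.2,158),(.075,.11)),((274,166),(.075,-.11)),((266.5,224.5),(-.065,-.11)),((174.5,216.5),(-.065,.11))]
W=[pt(c,*o[0],.065) for o in obs]; print(W, np.linalg.norm(W[0]-W[1]),np.linalg.norm(W[1]-W[2]))
def R(a): return np.array([[np.cos(a),-np.sin(a)],[np.sin(a),np.cos(a)]])
f=lambda p:np.concatenate([p[:2]+R(p[2])@o[1]-w[:2] for o,w in zip(obs,W)])
r=ls(f,[.7,.2,0]);print('chest',r.x,r.fun)
x=r.x
for n,q in dict(LL=(175,234.5),LR=(217.5,238.5),RL=(219,241),RR=(264.5,246.5)).items():
    w=pt(c,*q,.059); l=R(x[2]).T@(w[:2]-x[:2]); print(n,w,'chest frame',l,'open',-.065-l[0])
# box
nl=pt(c,392.5,225.7,.065);nr=pt(c,476,213,.065);print('box near rim',nl,nr,np.linalg.norm(nl-nr))
# lid: fit with scene edge corners
def g(p,full=False):
    bx,by,a,th=p; out=[]
    for (cam,uv,P) in L:
        if len(P)==3: lx,ly,lz=P
        else:
            # lid: along d, normal n
            d,ly,t=P; lx=.0675-d*np.cos(th)+ t*np.sin(th); lz=.065+d*np.sin(th)+t*np.cos(th)
        w=np.r_[np.array([bx,by])+R(a)@[lx,ly],lz]
        out+=list(np.array(px(cam,w))-uv)
    return out
L=[(c,(392.5,225.7),(-.0675,.095,.065)),(c,(476,213),(-.0675,-.095,.065)),
(s,(217.5,157),(.135,-.095,.008,0)),(s,(255.5,193.8),(.135,.095,.008,0)),]
L=[(a,b,(p if len(p)==3 else p[:3])) for a,b,p in L]
def g(p):
    bx,by,a,th=p; out=[]
    for i,(cam,uv,P) in enumerate(L):
        if i<2: lx,ly,lz=P
        else:
            d,ly,t=P; lx=.0675-d*np.cos(th)+t*np.sin(th); lz=.065+d*np.sin(th)+t*np.cos(th)
        w=np.r_[np.array([bx,by])+R(a)@[lx,ly],lz]
        out+=list(np.array(px(cam,w))-uv)
    return np.array(out)
b=((nl+nr)/2)[:2]
r=ls(g,[b[0]+.0675,b[1],0,1.2]);print('box',r.x,r.fun)
bx,by,a,th=r.x
for ly in(.095,-.095):
  for d,t in((.135,.008),(.135,0),(0,0)):
    w=np.r_[np.array([bx,by])+R(a)@[.0675-d*np.cos(th)+t*np.sin(th),ly],.065+d*np.sin(th)+t*np.cos(th)]
    print(w,'top',px(c,w),'scene',px(s,w))
for n,q in dict(tap=(338,291,.03),dish=(322,199,.018),mug=(121,240,.09),can=(317,100,.18)).items(): print(n,pt(c,*q))
```

```text
[array([0.6798, 0.3348, 0.065 ]), array([0.6531, 0.1157, 0.065 ]), array([0.5153, 0.1348, 0.065 ]), array([0.5406, 0.3456, 0.065 ])] 0.2206738269846207 0.13903742829364676
chest [ 0.5922  0.2333 -0.1166] [-0.0003 -0.001   0.0009 -0.0004 -0.0005 -0.0031 -0.0001  0.0045]
LL [0.4998 0.3454 0.059 ] chest frame [-0.1049  0.1006] open 0.03987316849775803
LR [0.4875 0.2478 0.059 ] chest frame [-0.1057  0.0022] open 0.04072668747877539
RL [0.4816 0.2444 0.059 ] chest frame [-0.1112 -0.0019] open 0.046171186849278914
RR [0.4657 0.1406 0.059 ] chest frame [-0.1148 -0.1068] open 0.0498461450457162
box near rim [ 0.5036 -0.1512  0.065 ] [ 0.527  -0.3418  0.065 ] 0.19195749955054445
box [ 0.5824 -0.2395  0.106   1.177 ] [ 0.3912 -0.7059 -0.2174  0.7355 -0.7138  0.2913  0.745  -0.0304]
[ 0.5953 -0.1426  0.1927] top (np.float64(393.4096550391761), np.float64(170.6935613040542)) scene (np.float64(256.24499393522524), np.float64(193.76963854233097))
[ 0.5879 -0.1434  0.1897] top (np.float64(393.7945369117223), np.float64(174.53579857839028)) scene (np.float64(258.66876708602206), np.float64(193.37356545852762))
[ 0.6394 -0.1379  0.065 ] top (np.float64(383.6697511628068), np.float64(168.14403990540904)) scene (np.float64(247.09207697965633), np.float64(234.3979397875787))
[ 0.6154 -0.3316  0.1927] top (np.float64(484.51282125813646), np.float64(158.37050014247703)) scene (np.float64(216.78615486955198), np.float64(157.2912627564789))
[ 0.608  -0.3323  0.1897] top (np.float64(484.7549279801701), np.float64(162.22840240661702)) scene (np.float64(219.20302585124813), np.float64(157.07425088146442))
[ 0.6595 -0.3269  0.065 ] top (np.float64(465.0063526532264), np.float64(157.14529055500788)) scene (np.float64(210.4398620744115), np.float64(197.24032787876453))
tap [ 0.3621 -0.0235  0.03  ]
dish [0.5822 0.0068 0.018 ]
mug [0.4855 0.4574 0.09  ]
can [0.7613 0.0107 0.18  ]
```

```bash
cat >> h.py <<'E'
from scipy.spatial.transform import Rotation as Ro
np.set_printoptions(precision=4,suppress=True)
C=np.array([.5922,.2333]);CA=-.1166; B=np.array([.5824,-.2395]);BA=.106
def R2(a): return np.array([[np.cos(a),-np.sin(a)],[np.sin(a),np.cos(a)]])
def chest(x,y): return C+R2(CA)@[x,y]
def box(x,y): return B+R2(BA)@[x,y]
def delta(xy,z,yaw=None):
    s=read_state(); T=Ro.from_rotvec(s["orientation"]).as_matrix()
    d=T.T@(np.r_[xy,z]-s["tool_pos"])*100
    ty=np.arctan2(T[1,1],T[0,1]); r=None
    if yaw is not None: r=-np.degrees((yaw+np.pi/2-ty+np.pi/2)%np.pi-np.pi/2)
    return d,r
def rel(o,a):
    s=read_state(); return R2(a).T@(s["tool_pos"][:2]-o),s["tool_pos"][2],s["force"]
E
python3 - <<'E'
from h import *
print(Ro.from_rotvec(read_state()["orientation"]).as_matrix())
print(chest(-.16,0),delta(chest(-.16,0),.218,CA),delta(chest(-.16,0),.035,CA))
E
```

```text
[[-0.9677  0.252  -0.0005]
 [ 0.252   0.9677 -0.0015]
 [ 0.0001 -0.0016 -1.    ]]
[0.4333 0.2519] (array([-35.5885, -24.6525,   0.0057]), np.float64(-7.915349916109615)) (array([-35.5912, -24.6231,  18.3056]), np.float64(-7.915349916109615))
```

Emit:
play_rows --targets '[-35.6, -24.7, 0, -7.9, -35.6, -24.7, 0, -7.9, -35.6, -24.7, 0, -7.9, -35.6, -24.7, 0, -7.9, -35.6, -24.7, 0, -7.9, -35.6, -24.7, 0, -7.9, -35.6, -24.7, 0, -7.9, -35.6, -24.7, 0, -7.9]' --grip 9.3

```text
t: 0.77
tool_pos: [0.3684, 0.3266, 0.2184]
orientation: [-0.183, -3.136, 0.0]
force: [1.5, 0.2, -0.9]
opening: 0.0929
gripper_force: 0.0
```

Run:
```python
from h import *
print(rel(C,CA),delta(chest(-.16,0),.035,CA))
```

```text
(array([-0.2332,  0.0666]), np.float64(0.21835799275672582), array([ 1.5045,  0.2018, -0.906 ])) (array([-7.3228, -6.66  , 18.3353]), np.float64(-0.0018641328525491978))
```

Emit:
play_rows --targets '[-7.3, -6.7, 0, 0, -7.3, -6.7, 0, 0, -7.3, -6.7, 0, 0, -7.3, -6.7, 12, 0, -7.3, -6.7, 12, 0, -7.3, -6.7, 12, 0, -7.3, -6.7, 12, 0, -7.3, -6.7, 12, 0]'

```text
t: 1.43
tool_pos: [0.4303, 0.2524, 0.0967]
orientation: [-0.183, -3.131, 0.004]
force: [0.1, 0.2, 1.0]
opening: 0.0929
gripper_force: 0.0
```

Run:
```python
from h import *
print(rel(C,CA),delta(chest(-.16,0),.035,CA)); snap('top','pics/top1.png'); s=cv2.imread('pics/top1.png')
cv2.imwrite('pics/top1c.png',cv2.resize(s[130:280,150:350],(800,600),interpolation=cv2.INTER_CUBIC))
```

```text
(array([-0.1631,  0.0001]), np.float64(0.09672476522887692), array([0.1395, 0.2279, 0.9668])) (array([-0.3371,  0.0071,  6.1709]), np.float64(-0.02316752042533573))
```

View pics/top1c.png

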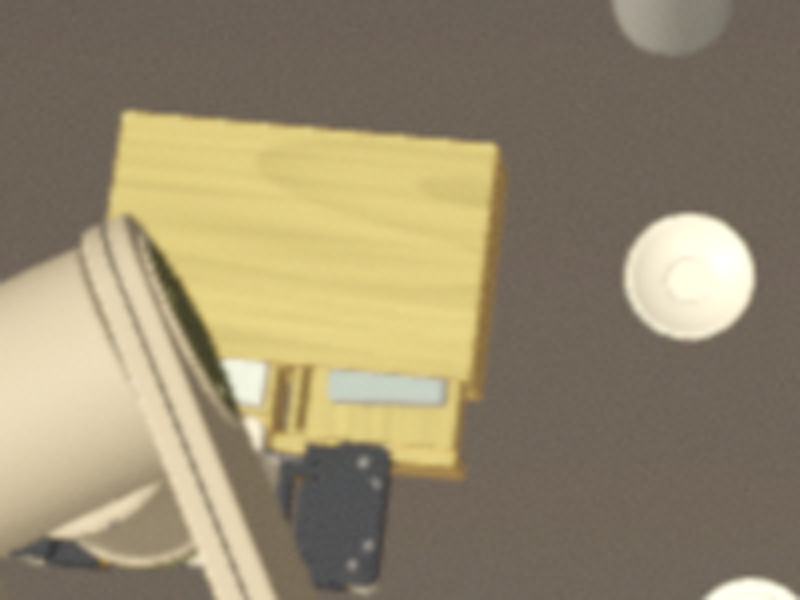

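Emit:
play_rows --targets '[0, 0, 3, 0, 0, 0, 5, 0, 0, 0, 6.2, 0, 0, 0, 6.2, 0, -1.5, 0, 6.2, 0, -3, 0, 6.2, 0, -3.6, 0, 6.2, 0, -4.2, 0, 6.2, 0]'

```text
t: 2.15
tool_pos: [0.476, 0.2492, 0.0391]
orientation: [0.184, 3.134, 0.002]
force: [-1.2, 0.5, 0.7]
opening: 0.0929
gripper_force: 0.9
```

Emit:
play_rows --targets '[-0.5, 0, 0, 0, -1, 0, 0, 0, -1.5, 0, 0, 0, -2, 0, 0, 0, -2.4, 0, 0, 0, -2.8, 0, 0, 0, -3.1, 0, 0, 0, -3.3, 0, 0, 0]'

```text
t: 2.82
tool_pos: [0.5071, 0.2446, 0.0365]
orientation: [-0.184, -3.136, 0.0]
force: [-2.8, 1.8, 2.9]
opening: 0.0928
gripper_force: 1.6
```

Run:
```python
from h import *
print(rel(C,CA),delta(chest(-.0825,0),.035,CA))
```

```text
(array([-0.0858,  0.0013]), np.float64(0.03653109030972598), array([-2.7519,  1.8174,  2.9318])) (array([-0.3289, -0.1323,  0.1531]), np.float64(-0.021120852213227865))
```

Emit:
play_rows --targets '[-0.1, 0, 0, 0, -0.2, 0, 0, 0, -0.3, 0, 0, 0, -0.4, 0, 0, 0, -0.5, 0, 0, 0, -0.5, 0, 0, 0]'

```text
t: 3.32
tool_pos: [0.511, 0.2441, 0.0365]
orientation: [-0.184, -3.134, 0.0]
force: [-7.1, 1.6, 4.5]
opening: 0.0928
gripper_force: 3.5
```

Run:
```python
from h import *
print(rel(C,CA),read_state()["wrist_torque"])
```

```text
(array([-0.0819,  0.0013]), np.float64(0.0365191978459381), array([-7.101 ,  1.5649,  4.5476])) [-0.0076  1.1555 -0.3541]
```

Emit:
play_rows --targets '[-0.1, 0, 0, 0, -0.2, 0, 0, 0, -0.3, 0, 0, 0, -0.3, 0, 0, 0]'

```text
t: 3.65
tool_pos: [0.5112, 0.2441, 0.0364]
orientation: [-0.184, -3.129, 0.001]
force: [-20.1, 2.7, 16.9]
opening: 0.093
gripper_force: 10.7
```

Run:
```python
from h import *
print(rel(C,CA),read_state()["wrist_torque"])
```

```text
(array([-0.0817,  0.0013]), np.float64(0.03643005524988258), array([-20.1448,   2.6515,  16.9149])) [-0.4309  3.5142 -1.2223]
```

Emit:
play_rows --targets '[0.1, 0, 0, 0.5, 0.1, 0, 0, 1, 0.1, 0, 0, 1.5, 0.1, 0, 0, 2, 0.1, 0, 0, 2.5, 0.1, 0, 0, 3, 0.1, 0, 0, 3, 0.1, 0, 0, 3]'

```text
t: 4.32
tool_pos: [0.5094, 0.2448, 0.0363]
orientation: [-0.261, -3.122, 0.001]
force: [-23.8, 2.5, 17.2]
opening: 0.0929
gripper_force: 12.4
```

Run:
```python
from h import *
print(rel(C,CA),read_state()["wrist_torque"],delta(C,0,CA)[1])
```

```text
(array([-0.0836,  0.0018]), np.float64(0.03626503054469026), array([-23.7657,   2.4715,  17.2468])) [1.307  3.8419 1.3461] -2.8650788077663023
```

Emit:
play_rows --targets '[1, 0, 0, 3, 3, 0, 0, 3, 6, 0, 0, 3, 6, 0, -4, 3, 6, 0, -8, 3, 6, 0, -12, 3, 6, 0, -16, 3, 6, 0, -20, 3]' --grip 0

```text
t: 4.98
tool_pos: [0.4548, 0.2536, 0.2387]
orientation: [0.347, 3.121, 0.0]
force: [0.7, 0.4, 0.0]
opening: 0.0444
gripper_force: 0.0
```

Run:
```python
from h import *
d=.11;th=1.177
print(rel(C,CA),delta(box(.0675+.03,0),.26,BA),box(.0975,0)); snap('top','pics/top2.png'); s=cv2.imread('pics/top2.png')
cv2.imwrite('pics/top2c.png',cv2.resize(s[130:280,150:350],(800,600),interpolation=cv2.INTER_CUBIC))
```

```text
(array([-0.1389,  0.0042]), np.float64(0.23873674350808063), array([0.7363, 0.4426, 0.0376])) (array([-32.5297, -42.1606,  -2.0895]), np.float64(-18.776739930528567)) [ 0.6794 -0.2292]
```

View pics/top2c.png

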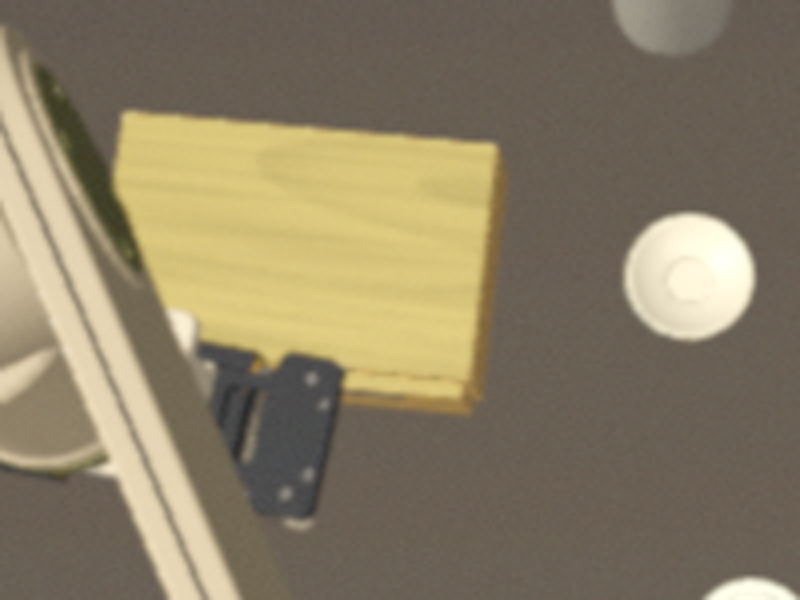

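Emit:
play_rows --targets '[-32.5, -42.2, -2.1, -18.8, -32.5, -42.2, -2.1, -18.8, -32.5, -42.2, -2.1, -18.8, -32.5, -42.2, -2.1, -18.8, -32.5, -42.2, -2.1, -18.8, -32.5, -42.2, -2.1, -18.8, -32.5, -42.2, -2.1, -18.8, -32.5, -42.2, -2.1, -18.8]'

```text
t: 5.7
tool_pos: [0.5922, -0.0426, 0.2494]
orientation: [-0.167, 3.136, -0.001]
force: [0.8, 0.3, 0.7]
opening: 0.0004
gripper_force: 0.0
```

Run:
```python
from h import *
print(rel(B,BA),delta(box(.0675+.03,0),.26,BA))
snap('top','pics/top3.png'); s=cv2.imread('pics/top3.png')
cv2.imwrite('pics/top3c.png',cv2.resize(s[130:280,150:350],(800,600),interpolation=cv2.INTER_CUBIC))
```

```text
(array([0.0306, 0.1947]), np.float64(0.24938255766587208), array([0.8357, 0.2706, 0.6777])) (array([ -6.6909, -19.4732,  -1.039 ]), np.float64(0.00868828092133691))
```

View pics/top3c.png

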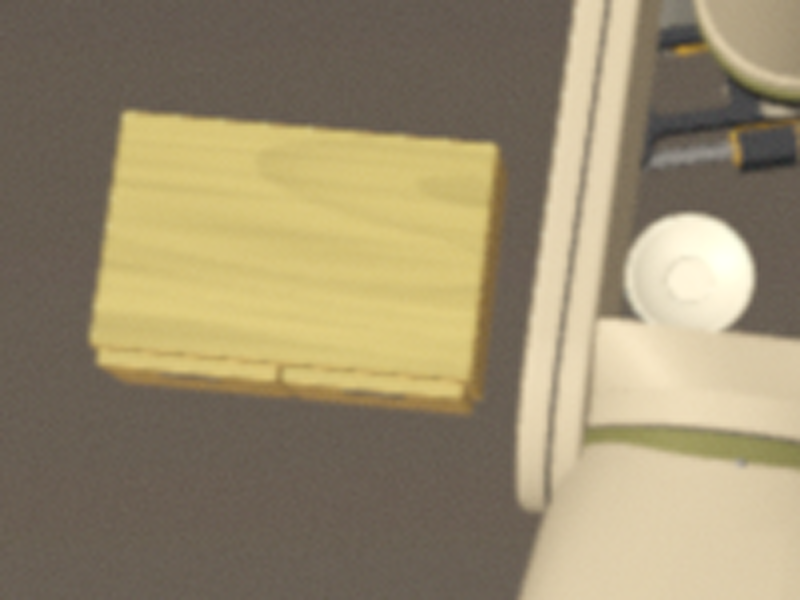

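Emit:
play_rows --targets '[-6.7, -19.5, -1, 0, -6.7, -19.5, -1, 0, -6.7, -19.5, -1, 0, -6.7, -19.5, -1, 0, -6.7, -19.5, -1, 0, -6.7, -19.5, -1, 0, -6.7, -19.5, -1, 0]'

```text
t: 6.33
tool_pos: [0.6786, -0.2297, 0.2567]
orientation: [0.162, -3.135, -0.001]
force: [-1.1, 0.5, -0.6]
opening: 0.0004
gripper_force: 0.0
```

Run:
```python
from h import *
print(rel(B,BA),delta(box(.0675+.03,0),.26,BA))
# TCP targets relative to hinge (box frame): near-bottom corner at (d,t=.008) on lid, TCP offset +7.5mm in x
for th in (1.25,1.177,1.1,1,.9,.8,.7,.6,.5,.4,.3,.2,.1,.05,0):
    d=.11; x=.0675-d*np.cos(th)+.008*np.sin(th)+.0075; z=.065+d*np.sin(th)+.008*np.cos(th); print(th,round(x,4),round(z,4))
snap('scene','pics/s3.png')
cv2.imwrite('pics/s3c.png',cv2.resize(cv2.imread('pics/s3.png')[80:280,150:417],(800,600),interpolation=cv2.INTER_CUBIC))
```

```text
(array([ 0.0967, -0.0004]), np.float64(0.2567370418417164), array([-1.0505,  0.4849, -0.6325])) (array([-0.0758,  0.0405, -0.3264]), np.float64(-0.1713634213866617))
1.25 0.0479 0.1719
1.177 0.0402 0.1697
1.1 0.0322 0.1667
1 0.0223 0.1619
0.9 0.0129 0.1561
0.8 0.0041 0.1495
0.7 -0.004 0.142
0.6 -0.0113 0.1337
0.5 -0.0177 0.1248
0.4 -0.0232 0.1152
0.3 -0.0277 0.1051
0.2 -0.0312 0.0947
0.1 -0.0337 0.0839
0.05 -0.0345 0.0785
0 -0.035 0.073
```

View pics/s3c.png

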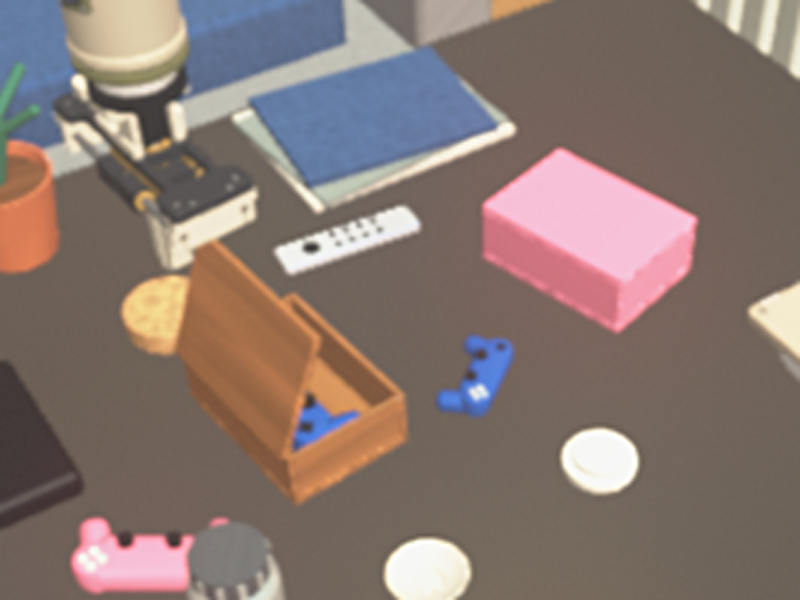

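Run:
```python
from h import *
s=load('scene');p=read_state()["tool_pos"]
u=np.array(px(s,p));print(u,(u-[150,80])*3)
for z in(.1,.2): print((np.array(px(s,p+[0,0,z]))-[150,80])*3)
```

```text
[208.4714 168.0774] [175.4142 264.2321]
[154.6176 166.9192]
[130.7894  55.4201]
```

Emit:
play_rows --targets '[0, 0, 4, 0, 0, 0, 8, 0, 0, 0, 8.6, 0, 0, 0, 8.6, 0, 2, 0, 8.6, 0, 3.5, 0, 8.6, 0, 4.5, 0, 8.6, 0, 5, 0, 8.6, 0]'

```text
t: 7.05
tool_pos: [0.6296, -0.2324, 0.1778]
orientation: [-0.168, 3.133, -0.004]
force: [0.0, 0.2, 0.8]
opening: 0.0004
gripper_force: 0.0
```

Run:
```python
from h import *
print(rel(B,BA),delta(B,0,BA)[1])
```

```text
(array([0.0477, 0.0021]), np.float64(0.17784327867007077), array([0.0282, 0.2044, 0.7795])) 0.0569312074425557
```

Emit:
play_rows --targets '[0.5, 0, 0.1, 0, 1, 0, 0.25, 0, 1.4, 0, 0.4, 0, 1.9, 0, 0.65, 0, 2.4, 0, 0.9, 0, 2.85, 0, 1.2, 0, 3.3, 0, 1.5, 0, 3.75, 0, 1.8, 0]'

```text
t: 7.72
tool_pos: [0.5911, -0.2362, 0.1548]
orientation: [0.167, -3.137, -0.0]
force: [0.9, -0.7, 1.9]
opening: 0.0004
gripper_force: 0.8
```

Run:
```python
from h import *
print(rel(B,BA),delta(B,0,BA)[1])
```

```text
(array([0.009 , 0.0024]), np.float64(0.1547892778933911), array([ 0.8723, -0.7465,  1.9218])) 0.024737053638542523
```

Emit:
play_rows --targets '[0.5, 0, 0.4, 0, 0.9, 0, 0.75, 0, 1.3, 0, 1.1, 0, 1.65, 0, 1.5, 0, 2, 0, 1.95, 0, 2.3, 0, 2.4, 0, 2.65, 0, 2.85, 0, 2.9, 0, 3.3, 0]'

```text
t: 8.38
tool_pos: [0.5624, -0.2392, 0.1218]
orientation: [0.167, -3.137, -0.0]
force: [-0.6, 0.7, 1.4]
opening: 0.0005
gripper_force: 0.7
```

Run:
```python
from h import *
print(rel(B,BA),delta(B,0,BA)[1])
```

```text
(array([-0.0199,  0.0024]), np.float64(0.12183087728598735), array([-0.5677,  0.6593,  1.372 ])) 0.02594127967934491
```

Emit:
play_rows --targets '[0.3, 0, 0.5, 0, 0.5, 0, 1, 0, 0.7, 0, 1.5, 0, 0.9, 0, 2, 0, 1.05, 0, 2.4, 0, 1.1, 0, 2.7, 0, 1.15, 0, 2.95, 0, 1.2, 0, 3.1, 0]'

```text
t: 9.05
tool_pos: [0.5508, -0.2405, 0.091]
orientation: [0.167, -3.137, -0.0]
force: [-0.6, -0.6, 1.1]
opening: 0.0007
gripper_force: 0.6
```

Run:
```python
from h import *
print(rel(B,BA),delta(B,0,BA)[1])
```

```text
(array([-0.0316,  0.0024]), np.float64(0.09101173926687114), array([-0.6242, -0.6479,  1.1096])) 0.02708410277638768
```

Emit:
play_rows --targets '[0, 0, 0.25, 0, 0, 0, 0.5, 0, 0.1, 0, 0.75, 0, 0.1, 0, 1, 0, 0.1, 0, 1.2, 0, 0.1, 0, 1.4, 0, 0.1, 0, 1.55, 0, 0.1, 0, 1.65, 0]'

```text
t: 9.72
tool_pos: [0.5498, -0.2406, 0.0746]
orientation: [0.167, -3.137, -0.0]
force: [-0.9, 0.0, 1.1]
opening: 0.0002
gripper_force: 0.6
```

Emit:
play_rows --targets '[0, 0, 0.1, 0, 0, 0, 0.2, 0, 0, 0, 0.2, 0]'

```text
t: 9.97
tool_pos: [0.5499, -0.2406, 0.0733]
orientation: [0.167, -3.137, -0.0]
force: [-2.6, -0.1, 3.4]
opening: 0.0005
gripper_force: 2.1
```

Emit:
play_rows --targets '[0, 0, 0.1, 0, 0, 0, 0.2, 0, 0, 0, 0.3, 0, 0, 0, 0.3, 0, 0, 0, 0.3, 0]'

```text
t: 10.38
tool_pos: [0.5501, -0.2407, 0.073]
orientation: [-0.167, 3.137, -0.001]
force: [-12.8, 6.4, 25.1]
opening: 0.0006
gripper_force: 12.2
```

Emit:
play_rows --targets '[0, 0, -0.3, 0, 0, 0, -1, 0, 0, 0, -4, 0, 0, 0, -8, 0, 0, 0, -12, 0, 0, 0, -15, 0, 0, 0, -15, 0, 0, 0, -15, 0]'

```text
t: 11.05
tool_pos: [0.5516, -0.2414, 0.2231]
orientation: [-0.167, 3.132, -0.005]
force: [-0.5, 0.4, -0.0]
opening: 0.001
gripper_force: 0.0
```

Emit:
play_rows --targets '[12, 0, 0, 0, 12, 0, 0, 0, 12, 0, 0, 0, 12, 0, 0, 0, 12, 0, 0, 0, 12, 0, 0, 0]'

```text
t: 11.55
tool_pos: [0.4305, -0.2532, 0.219]
orientation: [0.166, -3.137, -0.001]
force: [1.2, -1.1, 0.2]
opening: 0.0004
gripper_force: 0.0
```

Run:
```python
from h import *
t=snap('top','pics/t5.png')['image'];s=snap('scene','pics/s5.png')['image']
cr=lambda i,x,y:cv2.resize(i[y:y+225,x:x+300],(400,300),interpolation=cv2.INTER_CUBIC)
im=np.vstack([np.hstack([cr(t,100,80),cr(t,300,80)]),np.hstack([cr(s,150,120),cr(s,200,240)])])
cv2.imwrite('pics/f5.png',im[:,:,::-1])
```

```text
(no output)
```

View pics/f5.png

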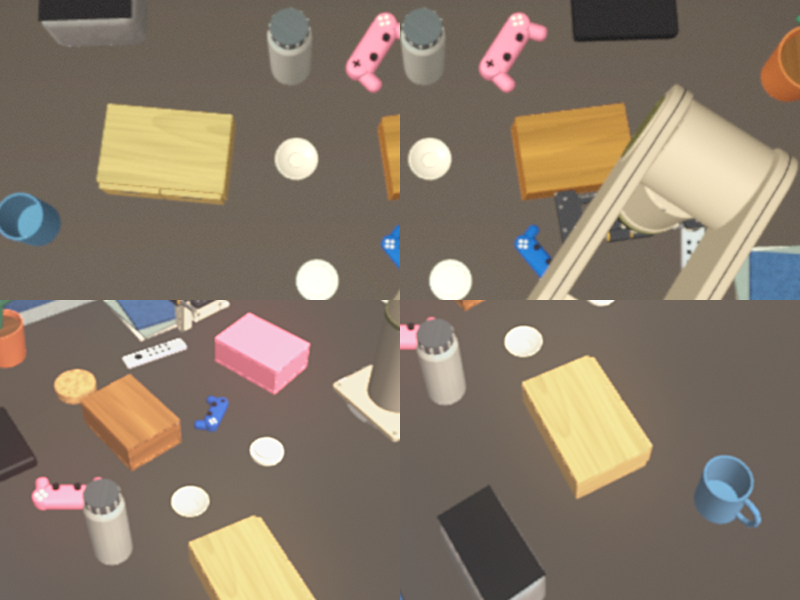

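The picture shows the lid flat on the box, around (130,415) in the lower-left panel. Both drawers are flush at the chest front, around (165,192) in the upper-left panel, and nothing else has moved.

```bash
python3 -c "
from plant import workorder
print(workorder.close_job())"
```

```text
the job is handed in; nothing more can be done
None
```

Both drawers are pushed fully home and the box lid was lowered gently until shut; nothing else on the table appeared moved in the final pictures, and the job was handed in about 12 s into the 59 s allowed.

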